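Load a bearing cap into a drill jig and fit the drill plate

ROBOT

A 6-joint arm with a two-finger parallel gripper is mounted at the origin on the work surface. World frame = base frame: x ahead of the robot, y to its left, z up, the work surface at z = 0. Lengths are in m, angles in rad, forces in N, time in s.
With the tool pointing down it reaches from about 0.425 to 0.925 m from the base axis. Payload 12.5 kg.
Tool frame: the origin (TCP) lies midway between the tips of the shut fingers; the grasp point (between the pads) lies 19 mm behind it (manip.grip_depth is the distance from the TCP to the grasp point, in m); z points along the fingers, y is the line along which they close (so a half turn about z gives the same grasp; the last joint's range is limited). The gripper opens to 85 mm and grips with 20 to 120 N. Pads are 22 mm wide; open, the fingers measure 114 mm over their backs; the gripper's body (76 mm by 85 mm) begins 54 mm behind the grasp point. The pads swing forward as they close: fully open they stand 13 mm farther back than shut.
Start: joints at [1.075, 0.491, 1.559, -0, 1.092, -0.106], TCP at [0.237, 0.578, 0.231] pointing down, gripper open.
Joint ranges: [-3.1, 3.1], [-0.84, 2.19], [0.05, 2.79], [-1.13, 4.28], [0.06, 2.93], [-2.69, 2.69]. Speed limits (rad/s): [2.22, 2.22, 2.79, 3.14, 3.14, 3.14].

INTERFACE

Orientations are given as a unit quaternion [x, y, z, w].
In Python, from station import manip gives the robot as it stands. The module is installed in compiled form; this text tells all that it offers.
- The arm moves only by the tool jog_arm, never from a script. Its argument "commands" is text: rows parted by semicolons, each of 7 numbers parted by spaces: the shift along the tool's x, y, z each as a share of 25 cm, from -1 to 1, then the turn, a rotation vector about the tool's x, y, z each as a share of 30 degrees, from -1 to 1, then the closure, from 0 (fully open) to 1 (shut). A call has 1 to 12 rows; each row shifts and turns the commanded pose from where the row before left it, along the tool's axes as they then stand; what a row does not reach is not made up. A row lasts 1/12 s, in which the tool goes at most 41.7 mm and 7.16 degrees, less where a joint would pass 70% of its speed; a pose out of reach is approached as far as the arm can. A call with a number of a shift or a turn outside -1 to 1 is refused whole. A call with a gripper value outside its range is refused whole. The fingers move at their own pace and stop on an object; "grip_force" is the grip in N (left out, the last holds). Time passes only in rows, so rows that do not move let the fingers close. It gives the time, the measured TCP pose, the force, the opening and the grip force at its end, in the units of the state.
- manip.sense(): the state, without advancing time (a new reading comes with each control period).
- manip.get_image(name): name is "scene" or "top" or "wrist"; returns a dict with "frame" (480x640x3 uint8, red, green, blue), "range_z" (480x640 float32, m along the optical axis (not along the pixel's ray), 0 where there is no reading), "mtx" (3x3 intrinsics, pixels), "view" (4x4, takes a point from world to camera coordinates); the wrist camera has in their place "hand_eye" (4x4, takes a point from camera to tool coordinates, whose origin is the TCP and whose axes are the flange's). Camera axes: x right, y up, looking along -z (the intrinsics and any distortion apply to the point x, -y, -z); pixel columns grow to the right and rows downward; lengths in m; the calibration is good to about 2 mm. A picture is of the moment at which its call begins: read the wrist's pose just before it.
- manip.sign_off(): hands the job in; it is judged then, once.
The state is a dict: "clock": time; "joints": joint angles; "qvel": joint speeds; "tau": joint torques, N m; "position": TCP position; "ee_rot": TCP orientation; "ft_force": force on the tool from outside, world axes, zero at the start; "moment": the same for the moment, N m; "grip_width": opening from 0.0 (shut) to 1.0 (fully open); "gripper_force": force on a finger pad.
Only numpy, scipy, OpenCV 4.12 (cv2) and the standard library are available. Lean on these libraries where they do the work, as an engineer would, in place of code of your own. Each camera call takes 0.05 s, during which the arm holds its last target. There are 200 camera calls.

TASK

Load the bearing cap that has a toe flange into the drill jig: hook its toe under the jig's overhanging lip and let its heel down until the cap sits flat and square on the pocket floor, and let go of it. Then, keeping the drill plate in the gripper all the way down, lower it over the jig's two pins until it rests flush on both towers, and let go. Leave the other things on the bench where they are.

Things in the scene. Friction and masses are not known exactly. Their poses are not given: they have to be found in the camera images.
- jig: Dark steel drill jig, fixed to the bench, turned up to 0.45 rad. Base 176 (x) x 80 (y) x 15 high; origin at the centre of its underside. Its top, z=15, is the pocket floor. At each x end stands a tower (x 54 to 82 and -82 to -54, y +-30, top z=47) with a pin on top. The pocket for the cap lies between the towers.
- lip (a point): Middle of the free edge of the overhanging lip (jig x=-38, y=0, z=29), on its underside; axes as the jig's. The lip is 60 wide (y), 8 thick (top z=37), and reaches 8 back to the toe stop wall at jig x=-46. It bars the cap from going straight down: the toe goes in first, the cap tilted 8 to 18 degrees with its toe low.
- heel_wall (a point): Top middle of the low heel wall (jig x=35, y=0, z=24); axes as the jig's. The wall's inner face is at jig x=30. Low side rails (inner faces jig y=+-21, top z=23, sloped inwards) guide the cap at x -27 to -12 and 12 to 28, leaving a gap for fingers.
- seat (a point): Point on the pocket floor where the origin of a seated toe_cap lies (jig x=0, y=0, z=15); axes as the jig's. The lip is on the -x side.
- rest (a point): Point midway between the two tower tops (jig x=0, y=0, z=47); axes as the jig's. The origin of the fitted drill_plate lies here.
- pin_a (a point): Top of the steel pin on the tower behind the lip (jig x=-68, y=0, z=65). Pin 10 in diameter, 18 tall from the tower top, its last 5 mm tapered.
- pin_b (a point): Top of the like pin on the other tower (jig x=68, y=0, z=65).
- toe_cap: Steel bearing cap, 0.3 to 0.5 kg: block 58 (x) x 40 (y) x 30 high, half-round bore of radius 17 along y in its underside (at x=0 steel from z=17 to 30 only), toe flange 16 long, 34 wide, 10 thick at the bottom of its -x end (x=-45 to -29). Origin: centre of the 58 x 40 underside. Starts flat, toe towards the robot. Grip over y. Seated: 1 mm play all round, top 2 mm below the towers.
- drill_plate: Aluminium plate 172 (x) x 64 (y) x 10 with two through holes 11.5 in diameter at x=-68 and x=68, y=0, and in the middle a grip block 28 (x) x 16 (y), top 36 above the plate's underside; grip it over its y. Two steel bushes flank it. Origin: centre of the underside. Same after half a turn. Starts flat on the bench, left or right of the jig.
- plain_cap: Bystander: steel bearing cap like toe_cap but without the toe flange, 58 x 40 x 30; origin at the centre of its underside.
- wrench: Bystander: steel wrench 170 long, lying flat.
- screwdriver: Bystander: screwdriver 190 long, lying.
- socket: Bystander: steel wrench socket, 26 in diameter, 36 high, standing; origin at the centre of its underside.
- piston: Bystander: aluminium piston, 72 in diameter, 55 high, standing; origin at the centre of its underside.
- oil_bottle: Bystander: black plastic bottle with a white cap, 64 in diameter, 150 high; origin at the centre of its underside.
- bearing_ring: Bystander: steel ring, 52 in diameter, 16 high, lying flat; origin at the centre of its underside.
There are look-alikes about, which are no part of the job. What is meant by the drill_plate is not brown, and is the larger of those in its own colour. What is shaped like the toe_cap but brown is not meant.

How it is judged:
By the outcome, as a careful person would: the job done as asked, in the order asked, and still so for the second after the job is handed in, with the robot touching nothing.
It also fails if it takes over 64 s, if anything falls off the work surface, if the arm or the gripper's body presses on something with over 40 N, if the wrist force passes 120 N, or if a joint passes its speed limit or range.

## Working session

There is one attempt and no reset: what is moved stays moved. The work goes in short steps, Python scripts to look and compute and a tool call to move; the robot and the scene stay as the last step left them, time stands still between calls to the robot, and variables do not carry over. Pictures are saved under pics/ and viewed, at most 10 in all, crops included, and the job is handed in when it is done.

Besides the shell and the picture viewer there is one more tool, called after "Call:" as name(argument=value, ...) on one line, values as JSON. jog_arm: Moves the arm, as the interface text tells. Its arguments: {"type":"object","properties":{"commands":{"type":"string"},"grip_force":{"type":"number"}},"required":["commands"]}

```bash
mkdir -p pics; python3 - <<'E'
from station import manip
import cv2,numpy as np
s=manip.sense();print(s)
for n in["top","scene"]:
    d=manip.get_image(n);np.savez(f"pics/{n}0.npz",**d)
    cv2.imwrite(f"pics/{n}0.png",d["frame"][:,:,::-1]);print(n,d["mtx"],d["view"],(d["range_z"]>0).mean(),[k for k in d])
E
```

```text
{'clock': 0.0, 'joints': array([ 1.07541036e+00,  4.91544260e-01,  1.55945923e+00, -2.09825168e-06,
        1.09169810e+00, -1.05572280e-01]), 'qvel': array([-0.00062594,  0.00160579, -0.00082348,  0.00133228,  0.00035972,
        0.00101732]), 'tau': array([ 4.11942165e-03, -6.18437147e+01, -2.61600602e+01,  1.21044231e-04,
        3.96421194e-03, -4.76798846e-05]), 'position': array([0.23736334, 0.57792368, 0.23073388]), 'ee_rot': array([ 1.93674636e-01,  9.81065659e-01, -5.29900174e-04, -1.63221159e-04]), 'ft_force': array([-0.37159419, -0.23680445,  0.27566173]), 'moment': array([-0.03964013,  0.05984565, -0.00420385]), 'gripper_force': 0.0, 'grip_width': 0.9987733379588002}
top [[434.87048861   0.         322.73555422]
 [  0.         434.87048861 242.64531102]
 [  0.           0.           1.        ]] [[-0.00509433 -0.99997715 -0.00444299 -0.01668669]
 [ 0.97885712 -0.00589517  0.20446024 -0.52996217]
 [-0.20448176 -0.00330746  0.97886479 -1.10982273]
 [ 0.          0.          0.          1.        ]] 0.996015625 ['frame', 'range_z', 'mtx', 'view']
scene [[600.64662551   0.         317.93464396]
 [  0.         600.64662551 232.41406304]
 [  0.           0.           1.        ]] [[-0.82788124  0.56087167 -0.0059687   0.43918142]
 [-0.49191348 -0.72089951  0.48818545  0.22176636]
 [ 0.26950656  0.40709566  0.87271951 -1.64680226]
 [ 0.          0.          0.          1.        ]] 0.995849609375 ['frame', 'range_z', 'mtx', 'view']
```

View pics/top0.png

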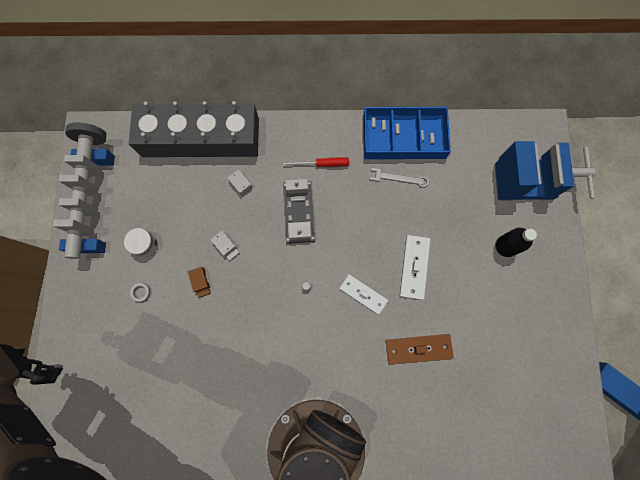

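View pics/scene0.png

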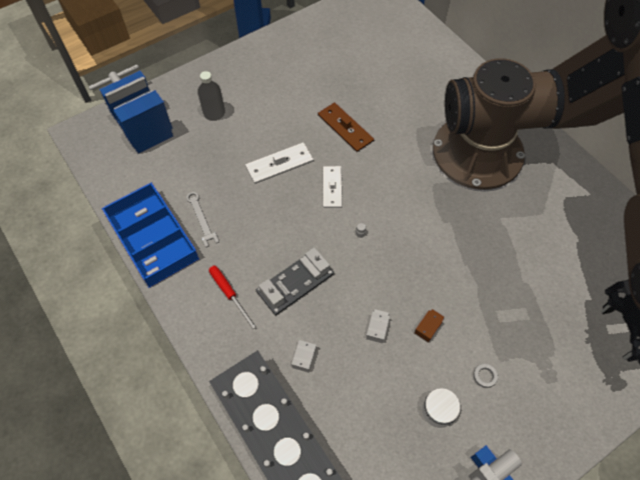

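```bash
cat > h.py <<'E'
import numpy as np,cv2
from scipy.spatial.transform import Rotation as R
def cam2w(d,tool=None):
    if "view" in d: return np.linalg.inv(d["view"])
    return tool@d["hand_eye"]
def toolT(s):
    T=np.eye(4);T[:3,:3]=R.from_quat(s["ee_rot"]).as_matrix();T[:3,3]=s["position"];return T
def cloud(d,T):
    z=d["range_z"].astype(float);v,u=np.mgrid[:480,:640];K=d["mtx"]
    p=np.stack([(u-K[0,2])/K[0,0]*z,-(v-K[1,2])/K[1,1]*z,-z],-1)
    return p@T[:3,:3].T+T[:3,3]
def ray(d,T,uv,h):
    K=d["mtx"];uv=np.atleast_2d(uv).astype(float)
    r=np.stack([(uv[:,0]-K[0,2])/K[0,0],-(uv[:,1]-K[1,2])/K[1,1],-np.ones(len(uv))],-1)@T[:3,:3].T
    return T[:3,3]+r*((h-T[2,3])/r[:,2])[:,None]
def rect(p):  # centre, yaw of long side, size (mm)
    (c,s,a)=cv2.minAreaRect((p[:,:2]*1000).astype(np.float32))
    if s[0]<s[1]: s=(s[1],s[0]);a+=90
    return np.round(c,1),round(((a+90)%180)-90,1),np.round(s,1)
E
python3 - <<'E'
from h import *
d=dict(np.load("pics/top0.npz"));T=cam2w(d);P=cloud(d,T)
g=P[...,2]
print("bench z",np.median(g[300:330,450:480]))
for n,(x,y,w,h),lo,hi in [("toe",(205,225,40,40),.022,.04),("toeflange+",(205,225,40,40),.005,.04),("plain",(222,165,35,32),.005,.04),("plate",(395,228,42,80),.005,.018),("plateblock",(395,228,42,80),.025,.05),("plate2",(335,270,58,50),.005,.018),("brown",(380,330,80,38),.005,.018),("jigtowers",(278,170,45,80),.042,.06),("jigbase",(278,170,45,80),.008,.06),("lip",(278,170,45,80),.034,.041)]:
    q=P[y:y+h,x:x+w];m=(q[...,2]>lo)&(q[...,2]<hi)
    print(n,m.sum(),rect(q[m]),np.round(np.median(q[m],0)*1e3,1))
f=d["frame"]
a=cv2.resize(f[165:270,190:330,::-1],None,fx=5,fy=5,interpolation=cv2.INTER_CUBIC);cv2.imwrite("pics/crop.png",a)
E
```

```text
bench z 0.00059949186954944
toe 320 (array([537.3, 255.8]), 40.0, array([59.3, 39.8])) [535.8 255.   31.3]
toeflange+ 482 (array([537.5, 255.1]), 2.2, array([114.3, 109.3])) [530.5 250.6  29.8]
plain 374 (array([725.8, 222.8]), -88.6, array([96. , 92.8])) [712.3 215.   30. ]
plate 1413 (array([ 468.8, -275.5]), -3.0, array([221.8, 111. ])) [ 466.5 -270.6   10.5]
plateblock 74 (array([ 471.2, -271.8]), -10.6, array([28.4, 16.2])) [ 470.7 -271.1   36.5]
plate2 785 (array([ 395.9, -132.4]), 89.7, array([150.4, 133.1])) [ 396.1 -128.4    8.3]
brown 1562 (array([ 251.7, -272.4]), -88.5, array([208.4,  94.6])) [ 250.6 -271.5   10.8]
jigtowers 434 (array([630.2,  48.5]), 3.2, array([164.8,  59.9])) [578.1  49.1  48. ]
jigbase 1746 (array([631.3,  53. ]), 3.6, array([206.4,  87.6])) [630.   48.2  19.1]
lip 127 (array([619.2,  48.5]), 4.1, array([143.5,  59.5])) [585.6  48.   38. ]
```

View pics/crop.png

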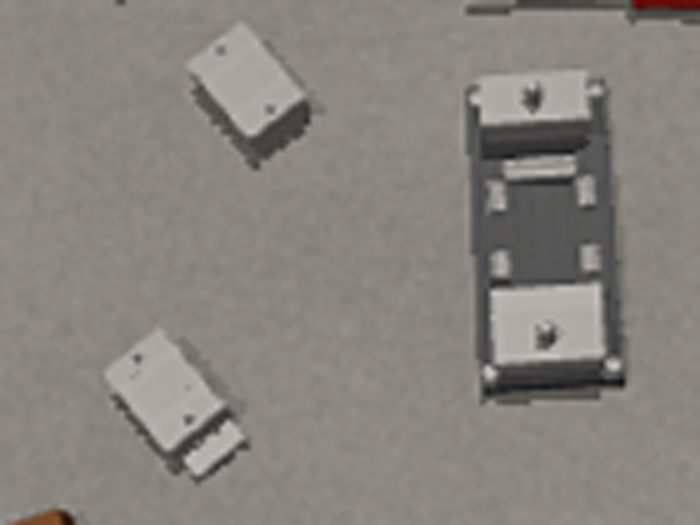

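Crop: the toe cap is the grey one at crop (165,400) = top pixel (224,245), with its toe flange at crop (215,448). 
Candidates for the cap: grey (224,245) with flange → chosen; grey (239,182) without flange → plain; brown (199,281) → not meant. 
Candidates for the plate: white (416,267), larger → chosen; white (363,294), smaller; brown (420,349). The jig is at (299,211), with its lip (deeper tower top) on the robot side.

```bash
cat >> h.py <<'E'
def down(phi,tilt=0.):  # tool pointing down, tool x at world angle phi (deg); tilt about tool y
    c,s=np.cos(np.radians(phi)),np.sin(np.radians(phi))
    return R.from_matrix(np.array([[c,s,0],[s,-c,0],[0,0,-1.]]))*R.from_euler('y',tilt,degrees=True)
def plan(s,pos,rot,n=None):
    """equal rows (tool axes, shares) from the measured pose to pos/rot"""
    R0=R.from_quat(s["ee_rot"]);w=(R0.inv()*rot).as_rotvec()
    D=R0.inv().apply(np.array(pos)-s["position"])
    n=n or int(max(np.ceil(np.linalg.norm(D)/.0400),np.ceil(np.degrees(np.linalg.norm(w))/7.1),1))
    M=sum(R.from_rotvec(w/n*k).as_matrix() for k in range(n))
    v=np.linalg.solve(M,D)
    print("n",n,"row",np.round(v/.25,4),np.round(np.degrees(w/n)/30,4),"mm/row",round(np.linalg.norm(v)*1e3,1))
E
python3 - <<'E'
from h import *
from station import manip
s=manip.sense();d=manip.get_image("wrist")
print(d["hand_eye"].round(4),d["mtx"].round(1))
plan(s,[.537,.256,.23],down(220))
E
```

```text
[[-3.000e-04  9.622e-01  2.722e-01  6.800e-02]
 [ 1.000e+00  4.000e-04 -5.000e-04  1.200e-03]
 [-6.000e-04  2.722e-01 -9.622e-01 -1.425e-01]
 [ 0.000e+00  0.000e+00  0.000e+00  1.000e+00]] [[368.6   0.  316.4]
 [  0.  368.6 236.2]
 [  0.    0.    1. ]]
n 11 row [-0.101  -0.1343  0.0003] [-1.000e-04 -1.000e-04 -1.889e-01] mm/row 42.0
```

Call:
jog_arm(commands="-0.0926 -0.123 0 0 0 -0.1732 0;-0.0926 -0.123 0 0 0 -0.1732 0;-0.0926 -0.123 0 0 0 -0.1732 0;-0.0926 -0.123 0 0 0 -0.1732 0;-0.0926 -0.123 0 0 0 -0.1732 0;-0.0926 -0.123 0 0 0 -0.1732 0;-0.0926 -0.123 0 0 0 -0.1732 0;-0.0926 -0.123 0 0 0 -0.1732 0;-0.0926 -0.123 0 0 0 -0.1732 0;-0.0926 -0.123 0 0 0 -0.1732 0;-0.0926 -0.123 0 0 0 -0.1732 0;-0.0926 -0.123 0 0 0 -0.1732 0", grip_force=60)

```text
clock: 1.15
position: [0.5399, 0.2561, 0.2314]
ee_rot: [-0.344, 0.939, 0.0, -0.0]
ft_force: [0.5, 2.1, -0.0]
grip_width: 1.0
gripper_force: 0.0
```

```bash
cat >> h.py <<'E'
def look(tag):
    from station import manip
    s=manip.sense();d=manip.get_image("wrist");np.savez(f"pics/{tag}.npz",s_pos=s["position"],s_rot=s["ee_rot"],**d)
    cv2.imwrite(f"pics/{tag}.png",d["frame"][:,:,::-1]);T=cam2w(d,toolT(s));print(s["position"].round(4),R.from_quat(s["ee_rot"]).as_matrix()[:,0].round(4),"clock",s["clock"],np.abs(s["qvel"]).max().round(3))
    return s,d,T,cloud(d,T)
def planar(P,m):  # rect of masked points, only the largest blob
    n,l,st,_=cv2.connectedComponentsWithStats(m.astype(np.uint8));k=1+st[1:,4].argmax()
    return rect(P[l==k]),st[k,4],np.median(P[l==k][:,2]).round(4)
E
python3 - <<'E'
from h import *
s,d,T,P=look("w1")
s,d,T,P=look("w1")
z=P[...,2];near=np.hypot(P[...,0]-.537,P[...,1]-.256)<.06
print(planar(P,near&(z>.024)&(z<.036)),planar(P,near&(z>.006)&(z<.015)))
E
```

```text
[0.5399 0.2561 0.2314] [-7.634e-01 -6.459e-01  2.000e-04] clock 1.15 1.559
[0.5457 0.2544 0.231 ] [-0.7598 -0.6502 -0.002 ] clock 1.2 0.296
((array([538.1, 256.5]), 40.0, array([58.3, 39.7])), np.int32(2592), np.float64(0.03)) ((array([509.4, 233.5]), -49.7, array([36.8, 16.2])), np.int32(633), np.float64(0.0101))
```

View pics/w1.png

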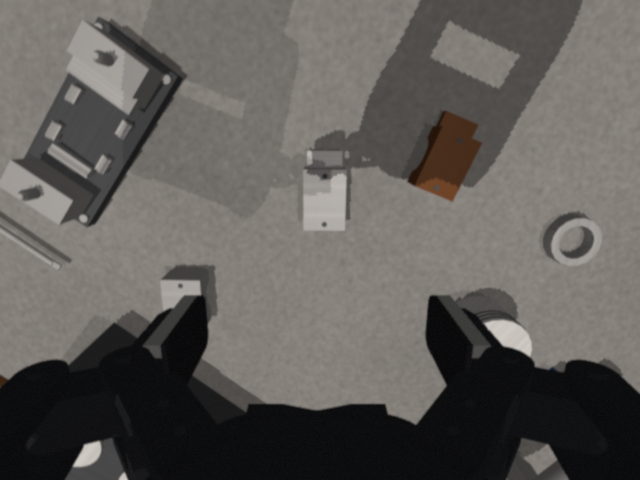

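The wrist picture shows the chosen cap at (325,195), with its flange at (325,157) towards the jig side of the view. Brown look-alike is at (447,155), jig at (90,115).

```bash
python3 - <<'E'
from h import *
from station import manip
s=manip.sense();print(s["position"],s["ft_force"])
plan(s,[.5381,.2565,.002],down(220),8)
E
```

```text
[0.54263781 0.25556741 0.2305677 ] [-0.90483462 -0.15361264 -0.15967872]
n 8 row [0.0015 0.0019 0.1143] [-0.0002  0.0002  0.0001] mm/row 28.6
```

Call:
jog_arm(commands="0 0 0.13 0 0 0 0;0 0 0.13 0 0 0 0;0 0 0.13 0 0 0 0;0 0 0.13 0 0 0 0;0 0 0.13 0 0 0 0;0 0 0.08 0 0 0 0;0 0 0 0 0 0 0;0 0 0 0 0 0 0;0 0 0 0 0 0 0;0 0 0 0 0 0 0")

```text
clock: 2.08
position: [0.5391, 0.2582, 0.0506]
ee_rot: [-0.342, 0.94, 0.0, 0.001]
ft_force: [-0.7, 0.0, 1.2]
grip_width: 1.001
gripper_force: 0.0
```

```bash
python3 - <<'E'
from h import *
s,d,T,P=look("w2")
z=P[...,2];near=np.hypot(P[...,0]-.537,P[...,1]-.256)<.06
print(planar(P,near&(z>.024)&(z<.036)),planar(P,near&(z>.006)&(z<.015)))
plan(s,[.5381,.2565,.002],down(220),3)
E
```

```text
[0.5391 0.2582 0.0506] [-0.7659 -0.643  -0.0025] clock 2.0833 0.004
((array([538.2, 256.2]), 40.2, array([58.8, 40.1])), np.int32(9852), np.float64(0.0299)) ((array([510. , 232.5]), -49.9, array([40. , 16.5])), np.int32(2408), np.float64(0.0099))
n 3 row [ 0.0026 -0.0008  0.0648] [-0.0005  0.0016  0.0002] mm/row 16.2
```

Call:
jog_arm(commands="0.0026 -0.0008 0.0648 0 0.0016 0 0;0.0026 -0.0008 0.0648 0 0.0016 0 0;0.0026 -0.0008 0.0648 0 0.0016 0 0;0 0 0 0 0 0 0.3;0 0 0 0 0 0 0.6;0 0 0 0 0 0 1;0 0 0 0 0 0 1;0 0 0 0 0 0 1;0 0 0 0 0 0 1;0 0 0 0 0 0 1;0 0 0 0 0 0 1;0 0 0 0 0 0 1", grip_force=60)

```text
clock: 3.13
position: [0.538, 0.2564, 0.0018]
ee_rot: [-0.342, 0.94, -0.0, -0.0]
ft_force: [-1.2, -0.4, 6.2]
grip_width: 0.457
gripper_force: 60.6
```

```bash
python3 - <<'E'
from h import *
from station import manip
s=manip.sense()
s["position"]=s["position"]+[0,0,.15]
plan(s,[.680,.052,.23],down(183.4),10)
E
```

```text
n 10 row [-0.0198 -0.0993 -0.0312] [-1.000e-04 -0.000e+00  1.221e-01] mm/row 26.5
```

Call:
jog_arm(commands="0 0 -0.1 0 0 0 1;0 0 -0.15 0 0 0 1;0 0 -0.15 0 0 0 1;0 0 -0.15 0 0 0 1;0 0 -0.05 0 0 0 1;0 0 0 0 0 0 1")

```text
clock: 3.63
position: [0.5388, 0.2568, 0.1546]
ee_rot: [-0.342, 0.94, -0.0, 0.002]
ft_force: [0.3, -1.0, -5.1]
grip_width: 0.457
gripper_force: 62.7
```

Call:
jog_arm(commands="-0.0198 -0.0993 -0.0312 0 0 0.1221 1;-0.0198 -0.0993 -0.0312 0 0 0.1221 1;-0.0198 -0.0993 -0.0312 0 0 0.1221 1;-0.0198 -0.0993 -0.0312 0 0 0.1221 1;-0.0198 -0.0993 -0.0312 0 0 0.1221 1;-0.0198 -0.0993 -0.0312 0 0 0.1221 1;-0.0198 -0.0993 -0.0312 0 0 0.1221 1;-0.0198 -0.0993 -0.0312 0 0 0.1221 1;-0.0198 -0.0993 -0.0312 0 0 0.1221 1;-0.0198 -0.0993 -0.0312 0 0 0.1221 1;0 0 0 0 0 0 1;0 0 0 0 0 0 1")

```text
clock: 4.63
position: [0.6797, 0.0508, 0.2268]
ee_rot: [-0.029, 1.0, -0.001, -0.002]
ft_force: [0.4, 1.1, -3.8]
grip_width: 0.458
gripper_force: 62.7
```

```bash
python3 - <<'E'
from h import *
look("w3a");look("w3a");look("w3a")
s,d,T,P=look("w3")
E
```

```text
[0.6797 0.0508 0.2268] [-0.9983 -0.0573  0.0038] clock 4.6333 0.034
[0.6793 0.0518 0.2267] [-0.9983 -0.0589  0.0044] clock 4.6833 0.025
[0.6792 0.0525 0.2268] [-0.9982 -0.0599  0.0043] clock 4.7333 0.015
[0.6792 0.0529 0.227 ] [-0.9982 -0.0604  0.0041] clock 4.7833 0.007
```

View pics/w3.png

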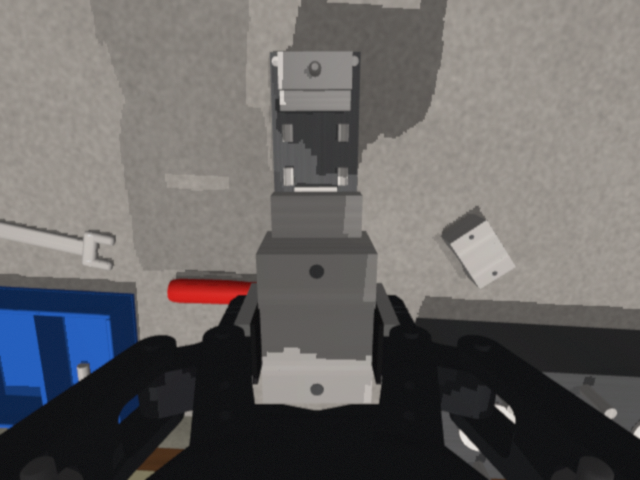

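```bash
cat > m.py <<'E'
from h import *
def load(t):
    d=dict(np.load(f"pics/{t}.npz"));s=dict(position=d["s_pos"],ee_rot=d["s_rot"]);T=cam2w(d,toolT(s));return s,d,T,cloud(d,T)
E
python3 - <<'E'
from m import *
s,d,T,P=load("w3");z=P[...,2];x=P[...,0];y=P[...,1]
roi=(x>.53)&(x<.72)&(abs(y-.05)<.055)&(z<.07)
for lo,hi in[(.043,.051),(.033,.042),(.033,.051),(.010,.0195),(.020,.0255)]:
    m=roi&(z>lo)&(z<hi);print(lo,planar(P,m))
n,l,st,c=cv2.connectedComponentsWithStats((roi&(z>.0195)&(z<.0265)).astype(np.uint8))
for k in range(1,n):
    if st[k,4]>25: q=P[l==k];print(st[k,4],rect(q),q[:,2].mean().round(4))
m=roi&(z>.055);print("pin",m.sum(),P[m].mean(0),z[m].max())
# held cap in tool frame
Q=(P-s["position"])@R.from_quat(s["ee_rot"]).as_matrix()
nr=(abs(Q[...,1])<.026)&(abs(Q[...,0])<.06)&(Q[...,2]>-.05)&(Q[...,2]<.01)
print("cap z hist",np.histogram(Q[nr][:,2],np.arange(-.05,.011,.004)))
for lo,hi in[(-.035,-.022),(-.014,-.004)]:
    m=nr&(Q[...,2]>lo)&(Q[...,2]<hi);q=Q[m];print(planar(Q,m),q[:,:2].min(0),q[:,:2].max(0),[q[np.abs(q[:,1]-a)<.003][:,0].max().round(4) for a in(-.012,0,.012)],np.linalg.lstsq(np.c_[q[:,:2],np.ones(len(q))],q[:,2],rcond=None)[0].round(4))
E
```

```text
0.043 ((array([563.6,  45. ]), -86.4, array([60.1, 28. ])), np.int32(2653), np.float64(0.0469))
0.033 ((array([585.1,  46.5]), -86.6, array([59.9, 16.2])), np.int32(1477), np.float64(0.0369))
0.033 ((array([571.4,  45.5]), -86.5, array([60.2, 43.7])), np.int32(4130), np.float64(0.0463))
0.01 ((array([604.8,  47.7]), 3.6, array([122.8,  80.3])), np.int32(6962), np.float64(0.015))
0.02 ((array([662.9,  51.6]), -86.7, array([38.8,  3.9])), np.int32(196), np.float64(0.0228))
169 (array([613.6,  22.7]), 3.7, array([14.1,  9.1])) 0.0218
165 (array([610.5,  73.6]), -0.1, array([14.6,  8.6])) 0.022
167 (array([652.7,  25.6]), 2.5, array([16.1,  8.7])) 0.0219
173 (array([649.6,  76.2]), 4.5, array([16.2,  8.6])) 0.022
203 (array([662.9,  51.6]), -86.7, array([38.8,  3.9])) 0.0225
pin 150 [0.56407614 0.0451154  0.06237755] 0.06615255732879566
cap z hist (array([  323,   252,  1031,   549,   444, 17406,   567,   512,   456,
         383,  4094,   190,   166,     4,     0]), array([-0.05 , -0.046, -0.042, -0.038, -0.034, -0.03 , -0.026, -0.022,
       -0.018, -0.014, -0.01 , -0.006, -0.002,  0.002,  0.006,  0.01 ]))
((array([-0.1,  0.2]), 0.1, array([59.3, 51.6])), np.int32(18545), np.float64(-0.028)) [-0.02968448 -0.02564575] [0.0296136  0.02599244] [np.float64(0.0295), np.float64(0.0295), np.float64(0.0295)] [ 0.0106 -0.001  -0.028 ]
((array([36.9,  0.6]), 90.0, array([40.1, 16.8])), np.int32(4469), np.float64(-0.008)) [ 0.00877353 -0.02552031] [0.04528084 0.02599847] [np.float64(0.0453), np.float64(0.0453), np.float64(0.0452)] [ 0.0936 -0.0023 -0.0116]
```

The jig tower shows at (315,72) with its pin, the rails and floor are below it, and the held cap is at (318,320), square in the fingers with its toe at (316,215) towards the lip.

```bash
cat > j.py <<'E'
from h import *
from station import manip
JO=np.array([.6314,.0493]);JY=3.55
def jw(x,y,z): a=np.radians(JY);return np.array([JO[0]+x*np.cos(a)-y*np.sin(a),JO[1]+x*np.sin(a)+y*np.cos(a),z])
def tcp(xt,zt,th,off=.0018,hx=0.):  # toe tip bottom (jig x, height above floor), tilt deg
    c,s=np.cos(np.radians(th)),np.sin(np.radians(th))
    return jw(xt+(.045+hx)*c-off*s,0,.015+zt+(.045+hx)*s+off*c),down(180+JY,-th)
def where(s,off=.0018):  # inverse
    m=R.from_quat(s["ee_rot"]).as_matrix();d=s["position"]-np.r_[JO,.015];a=np.radians(JY)
    j=np.array([d[0]*np.cos(a)+d[1]*np.sin(a),-d[0]*np.sin(a)+d[1]*np.cos(a),d[2]])
    th=np.arcsin(-m[2,0]);B=j[[0,2]]-.045*np.array([np.cos(th),np.sin(th)])-off*np.array([-np.sin(th),np.cos(th)])
    print("toe x,z mm",(B*1e3).round(2),"y",round(j[1]*1e3,2),"tilt",np.degrees(th).round(2),"yaw err",(np.degrees(np.arctan2(-m[1,0],-m[0,0]))-JY).round(2),"F",s["ft_force"].round(1),"M",s["moment"].round(2),"t",round(s["clock"],2),"g",s["grip_width"].round(3),s["gripper_force"].round(0))
E
python3 - <<'E'
from j import *
s=manip.sense();where(s)
p,r=tcp(-.0298,.0641,12);print(p);plan(s,p,r,6)
E
```

```text
Traceback (most recent call last):
  File "j.py", line 12, in where
    print("toe x,z mm",(B*1e3).round(2),"y",round(j[1]*1e3,2),"tilt",np.degrees(th).round(2),"yaw err",(np.degrees(np.arctan2(-m[1,0],-m[0,0]))-JY).round(2),"F",s["ft_force"].round(1),"M",s["moment"].round(2),"t",round(s["clock"],2),"g",s["grip_width"].round(3),s["gripper_force"].round(0))
                                                                                                                                                                                                                                             ^^^^^^^^^^^^^^^^^^^^^
AttributeError: 'float' object has no attribute 'round'
```

```bash
sed -i 's/s\["grip_width"\].round(3),s\["gripper_force"\].round(0)/round(s["grip_width"],3),round(s["gripper_force"])/' j.py
python3 - <<'E'
from j import *
s=manip.sense();where(s)
p,r=tcp(-.0298,.0641,12);print(p);plan(s,p,r,6)
E
```

```text
toe x,z mm [  3.07 210.68] y 0.76 tilt -0.2 yaw err -0.07 F [ 0.9  0.1 -3.6] M [-0.01 -0.04  0.01] t 4.83 g 0.455 63
[0.64521584 0.05015712 0.09021669]
n 6 row [ 0.0306 -0.0005  0.0893] [-0.0004 -0.0678 -0.0004] mm/row 23.6
```

Call:
jog_arm(commands="0.0306 -0.0005 0.0893 -0.0004 -0.0678 -0.0004 1;0.0306 -0.0005 0.0893 -0.0004 -0.0678 -0.0004 1;0.0306 -0.0005 0.0893 -0.0004 -0.0678 -0.0004 1;0.0306 -0.0005 0.0893 -0.0004 -0.0678 -0.0004 1;0.0306 -0.0005 0.0893 -0.0004 -0.0678 -0.0004 1;0.0306 -0.0005 0.0893 -0.0004 -0.0678 -0.0004 1;0 0 0 0 0 0 1;0 0 0 0 0 0 1;0 0 0 0 0 0 1;0 0 0 0 0 0 1;0 0 0 0 0 0 1;0 0 0 0 0 0 1")

```text
clock: 5.83
position: [0.6466, 0.0493, 0.0921]
ee_rot: [-0.03, 0.994, 0.003, 0.106]
ft_force: [0.5, 0.3, -4.7]
grip_width: 0.455
gripper_force: 62.6
```

```bash
python3 - <<'E'
from j import *
s,d,T,P=look("w4");where(s)
Q=(P-s["position"])@R.from_quat(s["ee_rot"]).as_matrix()
nr=(abs(Q[...,1])<.017)&(abs(Q[...,0])<.06)
for lo,hi in[(-.034,-.022),(-.013,-.004)]:
    m=nr&(Q[...,2]>lo)&(Q[...,2]<hi);q=Q[m];print(planar(Q,m)[0],q[:,0].max(),np.linalg.lstsq(np.c_[q[:,:2],np.ones(len(q))],q[:,2],rcond=None)[0].round(4))
z=P[...,2];roi=(P[...,0]>.53)&(P[...,0]<.62)&(abs(P[...,1]-.05)<.055)
print(planar(P,roi&(z>.033)&(z<.051)&(Q[...,2]>.0)))
p,r=tcp(-.0298,.0041,12);plan(s,p,r,4)
E
```

```text
[0.6466 0.0493 0.0921] [-0.9757 -0.0594 -0.2108] clock 5.8333 0.008
toe x,z mm [-28.48  65.87] y -0.98 tilt 12.17 yaw err -0.07 F [ 0.5  0.3 -4.7] M [0.04 0.18 0.03] t 5.83 g 0.455 63
(array([0., 0.]), -0.0, array([59.8, 34. ])) 0.029931439011918963 [ 0.0091 -0.0013 -0.0276]
(array([37.1,  0. ]), -89.6, array([33.9, 17. ])) 0.045487671292249544 [ 0.0845 -0.0008 -0.0109]
((array([571.5,  45.4]), -86.5, array([60.4, 44.3])), np.int32(13604), np.float64(0.0466))
n 4 row [0.0142 0.001  0.0603] [-0.0003  0.0014 -0.0006] mm/row 15.5
```

Call:
jog_arm(commands="0.0142 0.001 0.0603 0 0.0014 -0.0006 1;0.0142 0.001 0.0603 0 0.0014 -0.0006 1;0.0142 0.001 0.0603 0 0.0014 -0.0006 1;0.0142 0.001 0.0603 0 0.0014 -0.0006 1;0 0 0 0 0 0 1;0 0 0 0 0 0 1;0 0 0 0 0 0 1;0 0 0 0 0 0 1")

```text
clock: 6.55
position: [0.6451, 0.0501, 0.0303]
ee_rot: [-0.031, 0.994, 0.003, 0.105]
ft_force: [-0.3, -0.1, -4.0]
grip_width: 0.458
gripper_force: 62.8
```

```bash
python3 - <<'E'
from j import *
s=manip.sense();where(s)
p,r=tcp(-.0435,.0012,12);plan(s,p,r,4)
E
```

```text
toe x,z mm [-29.93   4.2 ] y -0.1 tilt 12.01 yaw err -0.01 F [-0.3 -0.1 -4. ] M [0.01 0.2  0.04] t 6.55 g 0.458 63
n 4 row [0.0139 0.0001 0.0001] [-0.0004  0.0001 -0.    ] mm/row 3.5
```

Call:
jog_arm(commands="0.0139 0 0 0 0 0 1;0.0139 0 0 0 0 0 1;0.0139 0 0 0 0 0 1;0.0139 0 0 0 0 0 1;0 0 0 0 0 0 1;0 0 0 0 0 0 1;0 0 0 0 0 0 1;0 0 0 0 0 0 1")

```text
clock: 7.22
position: [0.631, 0.0492, 0.0263]
ee_rot: [-0.031, 0.994, 0.003, 0.104]
ft_force: [0.3, 0.4, -2.7]
grip_width: 0.456
gripper_force: 62.8
```

```bash
python3 - <<'E'
from j import *
s=manip.sense();where(s)
p,r=tcp(-.0446,.0005,4);plan(s,p,r,8)
E
```

```text
toe x,z mm [-44.11   0.24] y -0.03 tilt 11.91 yaw err -0.0 F [ 0.3  0.4 -2.7] M [-0.1   0.21 -0.04] t 7.22 g 0.456 63
n 8 row [0.0001 0.     0.0029] [-0.0001  0.033  -0.    ] mm/row 0.7
```

Call:
jog_arm(commands="0 0 0.0029 0 0.033 0 1;0 0 0.0029 0 0.033 0 1;0 0 0.0029 0 0.033 0 1;0 0 0.0029 0 0.033 0 1;0 0 0.0029 0 0.033 0 1;0 0 0.0029 0 0.033 0 1;0 0 0.0029 0 0.033 0 1;0 0 0.0029 0 0.033 0 1;0 0 0 0 0 0 1;0 0 0 0 0 0 1;0 0 0 0 0 0 1")

```text
clock: 8.13
position: [0.6317, 0.0493, 0.0205]
ee_rot: [-0.031, 0.999, 0.001, 0.035]
ft_force: [-0.3, 0.2, -3.7]
grip_width: 0.461
gripper_force: 62.7
```

```bash
python3 - <<'E'
from j import *
s=manip.sense();where(s)
p,r=tcp(-.0450,.0002,0);plan(s,p,r,6)
E
```

```text
toe x,z mm [-44.44   0.55] y -0.04 tilt 4.0 yaw err -0.01 F [-0.3  0.2 -3.7] M [-0.04  0.02  0.08] t 8.13 g 0.461 63
n 6 row [0.0003 0.     0.0023] [-0.0002  0.0222 -0.0001] mm/row 0.6
```

Call:
jog_arm(commands="0.0003 0 0.0023 0 0.0222 0 1;0.0003 0 0.0023 0 0.0222 0 1;0.0003 0 0.0023 0 0.0222 0 1;0.0003 0 0.0023 0 0.0222 0 1;0.0003 0 0.0023 0 0.0222 0 1;0.0003 0 0.0023 0 0.0222 0 1;0 0 0 0 0 0 1;0 0 0 0 0 0 1;0 0 0 0 0 0 1")

```text
clock: 8.88
position: [0.631, 0.0493, 0.017]
ee_rot: [-0.031, 1.0, -0.0, -0.001]
ft_force: [-5.0, -0.2, 0.8]
grip_width: 0.46
gripper_force: 65.8
```

```bash
python3 - <<'E'
from j import *
s,d,T,P=look("w5");where(s)
z=P[...,2]
c=jw(0,0,0)
roi=(np.hypot(P[...,0]-c[0],P[...,1]-c[1])<.042)&(z>.036)&(z<.052)
print(planar(P,roi));q=P[roi&(abs(P[...,1]-.05)<.015)];print(np.linalg.lstsq(np.c_[q[:,:2]-c[:2],np.ones(len(q))],q[:,2],rcond=None)[0])
E
```

```text
[0.631  0.0493 0.017 ] [-0.9981 -0.0618  0.0016] clock 8.8833 0.002
toe x,z mm [-45.44   0.28] y 0.04 tilt -0.09 yaw err -0.01 F [-5.  -0.2  0.8] M [0.09 0.79 0.07] t 8.88 g 0.46 66
((array([630.9,  50.2]), -85.3, array([66.3, 59.5])), np.int32(19485), np.float64(0.045))
[0.05138577 0.01186596 0.0446931 ]
```

```bash
cat >> j.py <<'E'
def captop(P):
    a=np.radians(JY);d=P[...,:2]-JO;X=d[...,0]*np.cos(a)+d[...,1]*np.sin(a);Y=-d[...,0]*np.sin(a)+d[...,1]*np.cos(a);z=P[...,2]
    m=(abs(X)<.027)&(abs(Y)<.016)&(z>.036)&(z<.056);A=np.c_[X[m],Y[m],np.ones(m.sum())]
    for _ in range(3):
        k=np.linalg.lstsq(A,z[m],rcond=None)[0];r=np.abs(A@k-z[m])<.001;m[m]=r;A=A[r]
    print("cap top slope x,y deg",np.degrees(k[:2]).round(2),"z",k[2].round(4),m.sum())
    m=(abs(X)<.034)&(abs(Y)<.026)&(z>.0405)&(z<.0475)&(abs(Y)<.03)
    l=cv2.connectedComponentsWithStats(m.astype(np.uint8));k=1+l[2][1:,4].argmax();mm=l[1]==k
    print("cap rect in jig",rect(np.stack([X[mm],Y[mm]],-1)))
E
python3 - <<'E'
from j import *;from m import load
s,d,T,P=load("w5");captop(P)
E
```

```text
cap top slope x,y deg [-0.03  0.04] z 0.045 11799
cap rect in jig (array([-0.4,  0.4]), 1.1, array([59.5, 51.5]))
```

Call:
jog_arm(commands="0 0 0 0 0 0 0.4;0 0 0 0 0 0 0.2;0 0 0 0 0 0 0;0 0 0 0 0 0 0;0 0 0 0 0 0 0;0 0 0 0 0 0 0;0 0 -0.04 0 0 0 0;0 0 -0.1 0 0 0 0;0 0 -0.15 0 0 0 0;0 0 -0.15 0 0 0 0;0 0 -0.15 0 0 0 0;0 0 -0.15 0 0 0 0")

```text
clock: 9.93
position: [0.6312, 0.0494, 0.2049]
ee_rot: [-0.031, 1.0, -0.0, 0.0]
ft_force: [0.8, -0.1, 0.2]
grip_width: 0.999
gripper_force: 0.0
```

```bash
python3 - <<'E'
from j import *
look("w6a");look("w6a");s,d,T,P=look("w6");where(s);captop(P)
plan(s,[.4712,-.2715,.22],down(180-6),11)
E
```

```text
[0.6312 0.0494 0.2049] [-9.981e-01 -6.170e-02 -8.000e-04] clock 9.9333 0.93
[0.6337 0.0494 0.2126] [-0.998  -0.0619 -0.0112] clock 9.9833 0.169
[0.6336 0.0494 0.2093] [-0.998  -0.0618 -0.0109] clock 10.0333 0.087
toe x,z mm [-42.8  192.06] y -0.03 tilt 0.62 yaw err -0.01 F [ 0.6 -0.   0.5] M [-0.03 -0.01  0.09] t 10.03 g 0.999 0
cap top slope x,y deg [ 0.02 -0.03] z 0.0449 1966
cap rect in jig (array([-0.3,  0.7]), 0.5, array([58.4, 40.1]))
n 11 row [ 0.0575 -0.1176 -0.0041] [-0.0001  0.0019  0.0289] mm/row 32.7
```

View pics/w6.png

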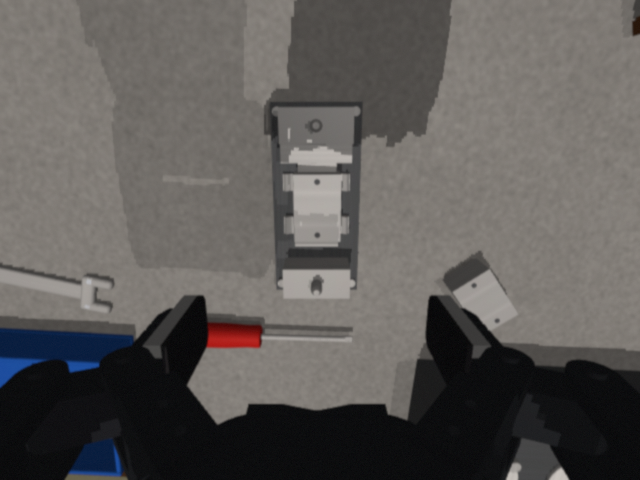

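The cap sits seated at (317,208) between lip and heel wall, flat and square; both towers with pins at (315,126) and (317,284). On to the plate.

Call:
jog_arm(commands="0.0575 -0.1176 -0.0041 0 0.0019 0.0289 0;0.0575 -0.1176 -0.0041 0 0.0019 0.0289 0;0.0575 -0.1176 -0.0041 0 0.0019 0.0289 0;0.0575 -0.1176 -0.0041 0 0.0019 0.0289 0;0.0575 -0.1176 -0.0041 0 0.0019 0.0289 0;0.0575 -0.1176 -0.0041 0 0.0019 0.0289 0;0.0575 -0.1176 -0.0041 0 0.0019 0.0289 0;0.0575 -0.1176 -0.0041 0 0.0019 0.0289 0;0.0575 -0.1176 -0.0041 0 0.0019 0.0289 0;0.0575 -0.1176 -0.0041 0 0.0019 0.0289 0;0.0575 -0.1176 -0.0041 0 0.0019 0.0289 0;0 0 0 0 0 0 0")

```text
clock: 11.08
position: [0.4666, -0.275, 0.2137]
ee_rot: [0.055, 0.998, -0.0, -0.006]
ft_force: [0.1, 0.9, -0.0]
grip_width: 0.998
gripper_force: 0.0
```

```bash
python3 - <<'E'
from j import *;from m import load
s,d,T,P=load("w6");z=P[...,2]
roi=(abs(P[...,0]-.631)<.1)&(abs(P[...,1]-.05)<.055)
m=roi&(z>.0462)&(z<.0535);print("towers",rect(P[m]),[planar(P,m&(P[...,0]>a)&(P[...,0]<a+.1)) for a in(.53,.65)])
for i in range(6): look("w7a")
s,d,T,P=look("w7");z=P[...,2]
roi=(abs(P[...,0]-.47)<.11)&(abs(P[...,1]+.271)<.055)
print(planar(P,roi&(z>.007)&(z<.014)),planar(P,roi&(z>.03)&(z<.042)))
E
```

```text
towers (array([631.3,  49.3]), 3.6, array([163.,  60.])) [((array([563.6,  45. ]), -86.5, array([60. , 27.3])), np.int32(2201), np.float64(0.0471)), ((array([698.5,  53.5]), -86.3, array([59.8, 28.3])), np.int32(1555), np.float64(0.047))]
[ 0.4666 -0.275   0.2137] [-0.994   0.1089  0.0122] clock 11.0833 0.074
[ 0.4676 -0.2732  0.2136] [-0.994   0.1083  0.012 ] clock 11.1333 0.058
[ 0.4683 -0.272   0.2137] [-0.9942  0.1068  0.0119] clock 11.1833 0.042
[ 0.4688 -0.2712  0.2138] [-0.9944  0.1054  0.0117] clock 11.2333 0.028
[ 0.4692 -0.2708  0.2139] [-0.9945  0.1042  0.0114] clock 11.2833 0.017
[ 0.4694 -0.2705  0.214 ] [-0.9946  0.1035  0.0113] clock 11.3333 0.009
[ 0.4695 -0.2704  0.2141] [-0.9946  0.103   0.0112] clock 11.3833 0.004
((array([ 472.8, -272.1]), -8.9, array([172.3,  64.1])), np.int32(10988), np.float64(0.0099)) ((array([ 472.6, -272.1]), -7.7, array([28.2, 16. ])), np.int32(570), np.float64(0.0359))
```

View pics/w7.png

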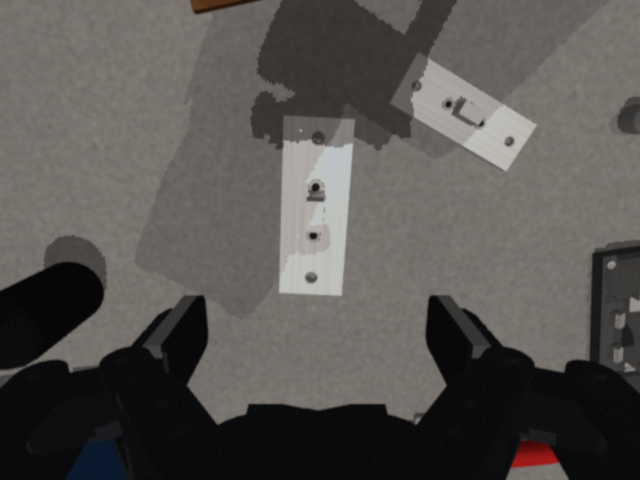

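The plate lies at (316,205), white and the larger; the smaller white one is at (465,110), the bottle at (60,310).

```bash
python3 - <<'E'
from j import *
s=manip.sense();plan(s,[.4728,-.2721,.08],down(171.1),5)
E
```

```text
n 5 row [-0.0034 -0.0009  0.1073] [-0.0005 -0.0042  0.0199] mm/row 26.8
```

Call:
jog_arm(commands="-0.0034 -0.0009 0.1073 -0.0005 -0.0042 0.0199 0;-0.0034 -0.0009 0.1073 -0.0005 -0.0042 0.0199 0;-0.0034 -0.0009 0.1073 -0.0005 -0.0042 0.0199 0;-0.0034 -0.0009 0.1073 -0.0005 -0.0042 0.0199 0;-0.0034 -0.0009 0.1073 -0.0005 -0.0042 0.0199 0;0 0 0 0 0 0 0;0 0 0 0 0 0 0;0 0 0 0 0 0 0;0 0 0 0 0 0 0;0 0 0 0 0 0 0")

```text
clock: 12.27
position: [0.4729, -0.2734, 0.0818]
ee_rot: [0.078, 0.997, -0.001, 0.001]
ft_force: [0.5, -0.1, 0.8]
grip_width: 1.0
gripper_force: 0.0
```

```bash
python3 - <<'E'
from j import *
s,d,T,P=look("w8");z=P[...,2]
roi=(abs(P[...,0]-.47)<.11)&(abs(P[...,1]+.271)<.055)
print(planar(P,roi&(z>.007)&(z<.014)),planar(P,roi&(z>.03)&(z<.042)))
plan(s,[.4728,-.2721,.012],down(171.1),4)
E
```

```text
[ 0.4729 -0.2734  0.0818] [-0.9878  0.1558 -0.0025] clock 12.2667 0.004
((array([ 473.1, -272.3]), -8.9, array([173.1,  64.4])), np.int32(26635), np.float64(0.0099)) ((array([ 472.5, -272.4]), -8.5, array([28.9, 15.9])), np.int32(1532), np.float64(0.0359))
n 4 row [0.0004 0.0013 0.0698] [-0.0007  0.0012 -0.0005] mm/row 17.4
```

Call:
jog_arm(commands="0.0004 0.0013 0.0698 -0.0007 0.0012 0 0;0.0004 0.0013 0.0698 -0.0007 0.0012 0 0;0.0004 0.0013 0.0698 -0.0007 0.0012 0 0;0.0004 0.0013 0.0698 -0.0007 0.0012 0 0;0 0 0 0 0 0 0;0 0 0 0 0 0 0.4;0 0 0 0 0 0 0.7;0 0 0 0 0 0 1;0 0 0 0 0 0 1;0 0 0 0 0 0 1;0 0 0 0 0 0 1;0 0 0 0 0 0 1", grip_force=80)

```text
clock: 13.32
position: [0.4725, -0.272, 0.0113]
ee_rot: [0.078, 0.997, 0.0, -0.0]
ft_force: [-0.8, -0.3, 8.4]
grip_width: 0.17
gripper_force: 79.5
```

Call:
jog_arm(commands="0 0 0 0 0 0 1;0 0 0 0 0 0 1;0 0 0 0 0 0 1")

```text
clock: 13.57
position: [0.4725, -0.272, 0.0113]
ee_rot: [0.078, 0.997, 0.0, -0.0]
ft_force: [-0.9, 1.2, 8.2]
grip_width: 0.169
gripper_force: 79.5
```

```bash
python3 - <<'E'
from j import *
s=manip.sense();s["position"]=s["position"]+[0,0,.13]
plan(s,jw(0,0,.16),down(180+JY),12)
E
```

```text
n 12 row [-0.0469  0.1102 -0.0062] [ 0.0001 -0.0001 -0.0348] mm/row 30.0
```

Call:
jog_arm(commands="0 0 -0.04 0 0 0 1;0 0 -0.1 0 0 0 1;0 0 -0.15 0 0 0 1;0 0 -0.15 0 0 0 1;0 0 -0.08 0 0 0 1;0 0 0 0 0 0 1;0 0 0 0 0 0 1")

```text
clock: 14.15
position: [0.4723, -0.2719, 0.1413]
ee_rot: [0.078, 0.997, 0.0, -0.0]
ft_force: [-1.0, -0.0, -3.8]
grip_width: 0.17
gripper_force: 78.7
```

Call:
jog_arm(commands="-0.0469 0.1102 -0.0062 0 0 -0.0348 1;-0.0469 0.1102 -0.0062 0 0 -0.0348 1;-0.0469 0.1102 -0.0062 0 0 -0.0348 1;-0.0469 0.1102 -0.0062 0 0 -0.0348 1;-0.0469 0.1102 -0.0062 0 0 -0.0348 1;-0.0469 0.1102 -0.0062 0 0 -0.0348 1;-0.0469 0.1102 -0.0062 0 0 -0.0348 1;-0.0469 0.1102 -0.0062 0 0 -0.0348 1;-0.0469 0.1102 -0.0062 0 0 -0.0348 1;-0.0469 0.1102 -0.0062 0 0 -0.0348 1;-0.0469 0.1102 -0.0062 0 0 -0.0348 1;-0.0469 0.1102 -0.0062 0 0 -0.0348 1")

```text
clock: 15.15
position: [0.6308, 0.051, 0.1567]
ee_rot: [-0.031, 1.0, 0.001, -0.003]
ft_force: [0.7, -0.3, -4.1]
grip_width: 0.173
gripper_force: 78.7
```

Call:
jog_arm(commands="0 0 0 0 0 0 1;0 0 0 0 0 0 1;0 0 0 0 0 0 1;0 0 0 0 0 0 1;0 0 0 0 0 0 1;0 0 0 0 0 0 1")

```text
clock: 15.65
position: [0.6311, 0.0486, 0.1589]
ee_rot: [-0.03, 1.0, 0.001, -0.001]
ft_force: [0.4, 0.1, -3.3]
grip_width: 0.17
gripper_force: 78.9
```

```bash
python3 - <<'E'
from j import *
s,d,T,P=look("w9");where(s)
Q=(P-s["position"])@R.from_quat(s["ee_rot"]).as_matrix()
m=(abs(Q[...,1])<.05)&(abs(Q[...,0])<.11)&(Q[...,2]>-.012)&(Q[...,2]<.008)&(Q[...,0]>.03);q=Q[m]
print(planar(Q,m),q.min(0),q.max(0),np.linalg.lstsq(np.c_[q[:,:2],np.ones(len(q))],q[:,2],rcond=None)[0])
c=q[q[:,0]<.075]
for a in(.035,.045,.055,.075): b=q[abs(q[:,0]-a)<.003];print(a,b[:,1].min(),b[:,1].max())
e=[q[abs(q[:,1]-a)<.003][:,0].max() for a in(-.025,-.012,0,.012,.025)];print("end",np.round(e,4))
plan(s,jw(0,0,.095),down(180+JY),5)
E
```

```text
[0.6311 0.0486 0.1589] [-0.9982 -0.0605  0.0024] clock 15.65 0.004
toe x,z mm [-45.38 142.23] y -0.67 tilt -0.14 yaw err -0.08 F [ 0.4  0.1 -3.3] M [-0.04 -0.   -0.02] t 15.65 g 0.17 79
((array([57.8,  0.7]), 90.0, array([64.4, 55.6])), np.int32(24004), np.float64(0.0016)) [ 0.03000346 -0.03155963 -0.00202448] [0.0856182  0.03288358 0.0075889 ] [ 0.00107194 -0.00067029  0.00151341]
0.035 -0.0313870046369528 0.032815843088240204
0.045 -0.031418927779761116 0.03276341122516936
0.055 -0.03142590028793276 0.03288358054731069
0.075 -0.031559632739352854 0.03278134658415917
end [0.0856 0.0854 0.0855 0.0854 0.0855]
n 5 row [-0.0004  0.0005  0.0511] [ 0.0006 -0.0009 -0.0005] mm/row 12.8
```

View pics/w9.png

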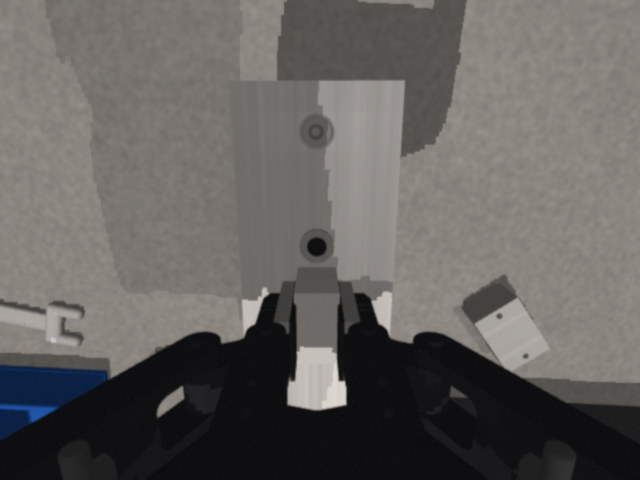

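The held plate is square in the fingers; its near hole is at (316,131) and pin A shows inside it as a lighter ring.

Call:
jog_arm(commands="0 0 0.0511 0.0006 -0.0009 -0.0005 1;0 0 0.0511 0.0006 -0.0009 -0.0005 1;0 0 0.0511 0.0006 -0.0009 -0.0005 1;0 0 0.0511 0.0006 -0.0009 -0.0005 1;0 0 0.0511 0.0006 -0.0009 -0.0005 1;0 0 0 0 0 0 1;0 0 0 0 0 0 1;0 0 0 0 0 0 1;0 0 0 0 0 0 1;0 0 0 0 0 0 1")

```text
clock: 16.53
position: [0.6316, 0.0495, 0.0962]
ee_rot: [-0.032, 1.0, -0.0, 0.001]
ft_force: [0.3, -0.2, -3.8]
grip_width: 0.17
gripper_force: 78.8
```

```bash
python3 - <<'E'
from j import *
s,d,T,P=look("w10");where(s)
Rm=R.from_quat(s["ee_rot"]).as_matrix();Q=(P-s["position"])@Rm;z=P[...,2]
near=(abs(Q[...,0]-.068)<.012)&(abs(Q[...,1])<.012)
vv,uu=np.nonzero(near);print(uu.min(),uu.max(),vv.min(),vv.max())
# pin points seen through the hole
m=near&(z>.055)&(z<.070);print("pin pts",m.sum(),z[m].max() if m.any() else 0)
h=near&(Q[...,2]>.006)
for n_,mm in(("hole",h),("pin",m)):
    v,u=np.nonzero(mm)
    if len(u)>5: print(n_,cv2.minEnclosingCircle(np.c_[u,v].astype(np.float32)),len(u))
c=d["frame"][90:190,260:380,::-1];cv2.imwrite("pics/c10.png",cv2.resize(c,None,fx=6,fy=6,interpolation=cv2.INTER_NEAREST))
E
```

```text
[0.6316 0.0495 0.0962] [-0.998  -0.063  -0.0019] clock 16.5333 0.005
toe x,z mm [-44.81  79.3 ] y 0.19 tilt 0.11 yaw err 0.06 F [ 0.3 -0.2 -3.8] M [ 0.   -0.   -0.01] t 16.53 g 0.17 79
0 639 0 479
pin pts 358 0.06664673695277856
hole ((316.38525390625, 131.7786865234375), 15.284317970275879) 720
pin ((314.4189147949219, 129.770263671875), 10.786039352416992) 358
```

View pics/c10.png

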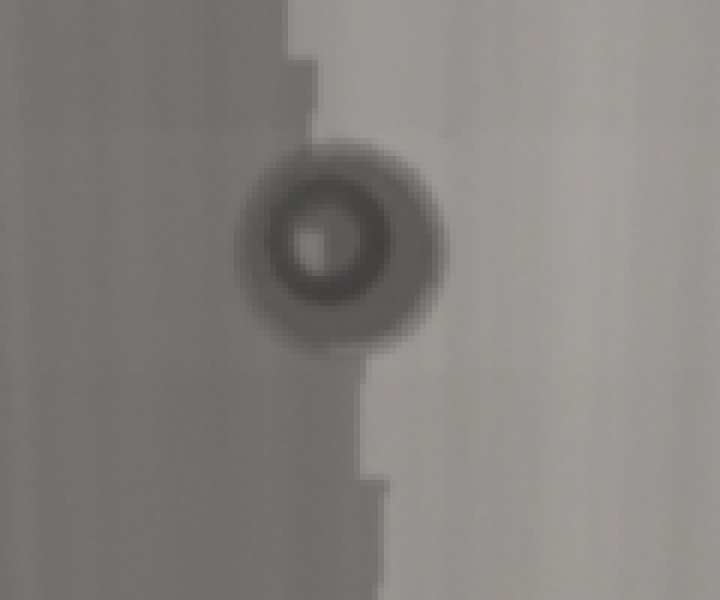

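The crop shows the hole centred at crop (341,247) = px (316.8,131.2), and pin A inside it, offset up-left, at crop (328,240) = px (314.7,130.0).

```bash
cat >> j.py <<'E'
def offs(s,d,T,hole,pin,zh=-.0013,zp=.060):
    Rm=R.from_quat(s["ee_rot"]).as_matrix();zt=s["position"][2]
    H=ray(d,T,hole,zt+zh)[0];Pn=ray(d,T,pin,zp)[0]
    q=lambda w:((w-s["position"])@Rm*1e3).round(2)
    print("hole tool",q(H),"pin tool",q(Pn),"pin-hole",(q(Pn)-q(H))[:2],"pin world",(Pn*1e3).round(2))
def jgo(s,dx,dy,z,n):  # tool-axis nudge (m) then world z
    Rm=R.from_quat(s["ee_rot"]).as_matrix();p=s["position"]+Rm[:,0]*dx+Rm[:,1]*dy;p[2]=z
    plan(s,p,down(180+JY),n)
E
python3 - <<'E'
from j import *;from m import load
s,d,T,P=load("w10");offs(s,d,T,(316.8,131.2),(314.7,130.0))
E
```

```text
hole tool [67.82  0.8   1.17] pin tool [68.4  -0.11 36.06] pin-hole [ 0.58 -0.91] pin world [563.39  45.07  60.  ]
```

```bash
python3 - <<'E'
from j import *
s=manip.sense();where(s);jgo(s,.00058,-.00091,.080,4)
E
```

```text
toe x,z mm [-44.9   79.19] y 0.22 tilt 0.09 yaw err 0.07 F [-0.7 -0.2 -3.2] M [-0.05  0.   -0.02] t 16.58 g 0.167 79
n 4 row [ 0.0006 -0.0009  0.0161] [-0.0001  0.0008  0.0006] mm/row 4.0
```

Call:
jog_arm(commands="0.0006 -0.0009 0.0161 0 0.0008 0.0006 1;0.0006 -0.0009 0.0161 0 0.0008 0.0006 1;0.0006 -0.0009 0.0161 0 0.0008 0.0006 1;0.0006 -0.0009 0.0161 0 0.0008 0.0006 1;0 0 0 0 0 0 1;0 0 0 0 0 0 1;0 0 0 0 0 0 1;0 0 0 0 0 0 1;0 0 0 0 0 0 1;0 0 0 0 0 0 1")

```text
clock: 17.42
position: [0.6308, 0.0486, 0.0794]
ee_rot: [-0.031, 1.0, -0.0, -0.0]
ft_force: [0.2, -0.5, -3.5]
grip_width: 0.172
gripper_force: 78.9
```

```bash
python3 - <<'E'
from j import *
s,d,T,P=look("w11");where(s)
g=cv2.cvtColor(d["frame"],cv2.COLOR_RGB2GRAY)[90:190,260:380]
G=cv2.GaussianBlur(cv2.resize(g,None,fx=6,fy=6,interpolation=cv2.INTER_CUBIC),(0,0),3)
for r0,r1 in((90,115),(54,76)):
    c=cv2.HoughCircles(G,cv2.HOUGH_GRADIENT,1,40,param1=40,param2=15,minRadius=r0,maxRadius=r1)
    if c is not None: c=c[0][:3];print([((260+x/6-.4).round(2),(90+y/6-.4).round(2),(r/6).round(2)) for x,y,r in c])
cv2.imwrite("pics/c11.png",cv2.resize(d["frame"][90:190,260:380,::-1],None,fx=6,fy=6,interpolation=cv2.INTER_NEAREST))
E
```

```text
[0.6308 0.0486 0.0794] [-9.981e-01 -6.190e-02  9.000e-04] clock 17.4167 0.002
toe x,z mm [-45.68  62.6 ] y -0.63 tilt -0.05 yaw err -0.0 F [ 0.2 -0.5 -3.5] M [-0.    0.01  0.04] t 17.42 g 0.172 79
```

View pics/c11.png

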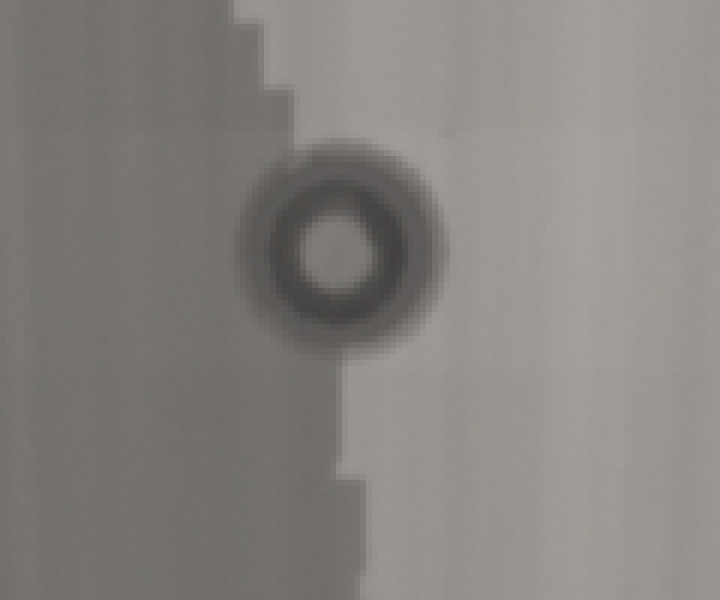

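Pin A is now nearly concentric: ring at crop (338,250), hole at crop (341,247).

```bash
python3 - <<'E'
from j import *;from m import load
s,d,T,P=load("w11");offs(s,d,T,(316.8,131.2),(316.3,131.7))
plan(manip.sense(),s["position"]-[0,0,.0094],down(180+JY),5)
E
```

```text
hole tool [67.82  0.81  1.36] pin tool [67.64  0.63 19.42] pin-hole [-0.18 -0.18] pin world [563.19  45.07  60.  ]
n 5 row [-0.      0.      0.0075] [-0.     -0.0004 -0.    ] mm/row 1.9
```

Call:
jog_arm(commands="-0.0004 -0.0004 0.0075 0 0 0 1;-0.0003 -0.0003 0.0075 0 0 0 1;0 0 0.0075 0 0 0 1;0 0 0.0075 0 0 0 1;0 0 0.0075 0 0 0 1;0 0 0 0 0 0 1;0 0 0 0 0 0 1;0 0 0 0 0 0 1;0 0 0 0 0 0 1")

```text
clock: 18.22
position: [0.6309, 0.0484, 0.0699]
ee_rot: [-0.031, 1.0, -0.0, -0.001]
ft_force: [-0.4, 0.1, -2.9]
grip_width: 0.167
gripper_force: 78.9
```

```bash
python3 - <<'E'
from j import *
where(manip.sense())
E
```

```text
toe x,z mm [-45.56  53.16] y -0.82 tilt -0.06 yaw err -0.0 F [-0.4  0.1 -2.9] M [ 0.    0.07 -0.03] t 18.22 g 0.167 79
```

Call:
jog_arm(commands="0 0 0.008 0 0 0 1;0 0 0.008 0 0 0 1;0 0 0.008 0 0 0 1;0 0 0.008 0 0 0 1;0 0 0.008 0 0 0 1;0 0 0 0 0 0 1;0 0 0 0 0 0 1;0 0 0 0 0 0 1;0 0 0 0 0 0 1")

```text
clock: 18.97
position: [0.6309, 0.0485, 0.0599]
ee_rot: [-0.031, 1.0, -0.0, -0.0]
ft_force: [-0.9, -0.5, -3.9]
grip_width: 0.17
gripper_force: 78.9
```

```bash
python3 - <<'E'
from j import *
where(manip.sense());print(manip.sense()["position"])
E
```

```text
toe x,z mm [-45.53  43.18] y -0.81 tilt -0.05 yaw err -0.0 F [-0.9 -0.5 -3.9] M [-0.03  0.02  0.04] t 18.97 g 0.17 79
[0.63092281 0.0484586  0.05993529]
```

Nearly down; finish gently (about 1.7 mm).

Call:
jog_arm(commands="0 0 0.003 0 0 0 1;0 0 0.003 0 0 0 1;0 0 0.001 0 0 0 1;0 0 0 0 0 0 1;0 0 0 0 0 0 1;0 0 0 0 0 0 1")

```text
clock: 19.47
position: [0.6309, 0.0484, 0.0584]
ee_rot: [-0.031, 1.0, -0.0, -0.0]
ft_force: [-1.5, 0.3, 3.6]
grip_width: 0.169
gripper_force: 79.8
```

```bash
python3 - <<'E'
from j import *
s,d,T,P=look("w12");where(s);print(s["position"])
Q=(P-s["position"])@R.from_quat(s["ee_rot"]).as_matrix()
m=(abs(Q[...,1])<.03)&(abs(Q[...,0])<.085)&(abs(Q[...,2])<.004)&(Q[...,0]>.03);q=P[m]
print(np.median(q[:,2]),np.linalg.lstsq(np.c_[q[:,:2]-JO,np.ones(len(q))],q[:,2],rcond=None)[0])
E
```

```text
[0.6309 0.0484 0.0584] [-9.981e-01 -6.190e-02  9.000e-04] clock 19.4667 0.002
toe x,z mm [-45.55  41.62] y -0.84 tilt -0.05 yaw err -0.0 F [-1.5  0.3  3.6] M [0.01 0.34 0.04] t 19.47 g 0.169 80
[0.63090062 0.04843193 0.05838216]
0.05690816423107925 [-0.00183473  0.00066278  0.05683696]
```

Call:
jog_arm(commands="0 0 0 0 0 0 0.7;0 0 0 0 0 0 0.5;0 0 0 0 0 0 0.3;0 0 0 0 0 0 0.2;0 0 0 0 0 0 0.2;0 0 -0.04 0 0 0 0.2;0 0 -0.1 0 0 0 0.2;0 0 -0.15 0 0 0 0.2;0 0 -0.15 0 0 0 0.2;0 0 -0.15 0 0 0 0.2;0 0 -0.05 0 0 0 0.2;0 0 0 0 0 0 0.2")

```text
clock: 20.52
position: [0.6322, 0.0485, 0.2231]
ee_rot: [-0.031, 1.0, -0.0, 0.003]
ft_force: [-0.4, 0.4, 0.1]
grip_width: 0.8
gripper_force: 0.0
```

Call:
jog_arm(commands="0 0 0 0 0 0 0.2;0 0 0 0 0 0 0.2;0 0 0 0 0 0 0.2;0 0 0 0 0 0 0.2;0 0 0 0 0 0 0.2;0 0 0 0 0 0 0.2")

```text
clock: 21.02
position: [0.6309, 0.0485, 0.2174]
ee_rot: [-0.031, 1.0, -0.0, -0.001]
ft_force: [-0.5, 0.2, 0.2]
grip_width: 0.8
gripper_force: 0.0
```

```bash
python3 - <<'E'
from j import *
s,d,T,P=look("w13");z=P[...,2]
a=np.radians(JY);e=P[...,:2]-JO;X=e[...,0]*np.cos(a)+e[...,1]*np.sin(a);Y=-e[...,0]*np.sin(a)+e[...,1]*np.cos(a)
m=(abs(X)<.095)&(abs(Y)<.045)&(z>.053)&(z<.061)
print(m.sum(),rect(np.stack([X[m],Y[m]],-1)),np.linalg.lstsq(np.c_[X[m],Y[m],np.ones(m.sum())],z[m],rcond=None)[0].round(4))
for c in(-.068,.068):
    k=(np.hypot(X-c,Y)<.006)&(z>.058);print("pin top",c,k.sum(),X[k].mean().round(4),Y[k].mean().round(4),np.percentile(z[k],90).round(4))
    k=(abs(X-c)<.016)&(np.hypot(X-c,Y)>.009)&(abs(Y)<.03)&(abs(z-.057)<.003);print("plate z there",k.sum(),z[k].mean().round(4))
E
```

```text
[0.6309 0.0485 0.2174] [-0.9981 -0.0619  0.0023] clock 21.0167 0.004
14275 (array([0.5, 0. ]), 0.0, array([172.4,  64.2])) [-0.0003  0.0012  0.057 ]
pin top -0.068 1422 -0.0678 -0.0002 0.36
plate z there 2746 0.0569
pin top 0.068 98 0.0664 0.0002 0.065
plate z there 1922 0.0569
```

The plate is flush on both towers (top at 57 mm at both ends), the pins come through, and the gripper is clear.

```bash
python3 -c "
from station import manip
print(manip.sign_off())"
```

```text
the job is handed in; nothing more can be done
None
```

The toe cap is seated flat and square under the lip, the drill plate rests flush on both towers over its pins and is released, and the job was handed in at about 21 s on the robot clock.

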